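# Snap down the sprung sample step, prove it and load it

## Task

Push the upright sprung step over towards its front, past its over-centre point, and let it snap down flat onto its front stop by itself, with the fingers clear of it. Then check it before loading: with the closed fingers press straight down on the red pad at its free end with about 10 newtons for a good second, never putting more than 25 newtons on it. Finally stand the white screw-cap vial upright in the middle of the step and let go, leaving the amber dropper bottle and the small beaker where they are.

Things in the scene. Friction and masses are not known exactly. Their poses are not given: they have to be found in the camera images.
- step_base: Grey bracket bolted to the bench, carrying the step; does not move. Base plate 120 x 176 x 8 mm, from 50 mm in front of the origin to 70 mm behind it. Origin on the bench, straight below the middle of the hinge axis. z up, y along the hinge axis, -x the front, to which the step folds. Front-stop posts at x = -34 mm, y = +-45 mm, 62 mm tall
- step_hinge (a point): middle of the step's hinge axis, 66 mm above the bench; axis along the bracket's y. Cheeks at y = +-68 mm (8 mm thick) rise to 96 mm above the bench; a thin steel spring strut runs outside the left cheek at y = +80 mm to a pin on the step; back-stop pins 10 mm thick reach inwards from the cheeks to y = +-52 mm, 15 mm behind the axis, 90 mm above the bench
- step_flap (a joint): angle of the step (rad), growing to the front. 0: upright on the back stop, leaning 0.10 backwards of vertical; 1.67: down, level, on the rigid front stop. Over-centre spring: pushes back with 0.55 N m at 0 (6 N at 95 mm from the axis), falling evenly to zero at about 0.85, beyond which it drives the step quickly to the front stop. Let go before that, it springs back
- step_edge (a point): middle of the free end of the step (moves with it). The step is a whitish aluminium plate 114 mm wide, 8 mm thick, its middle plane through the hinge axis; this end is 110 mm from the axis, 175 mm above the bench when upright. Push on the plate's rear face near this end. Down, its top is 70 mm above the bench
- step_seat (a point): middle of the loading face, 55 mm from the hinge axis, moves with the step: this is the rear face (+x) of the upright step and its top face when down. Black rubber mat (level with the face), lips 6 mm high and 4 mm wide along the two sides, at 54 mm to either side
- step_press (a point): point on the loading face (not on the pad) below the middle of the red press pad (70 mm wide, 18 mm along the step), 96 mm from the hinge axis, 14 mm short of the free end; moves with the step. The pad's top stands 1 to 10 mm proud of the face, differently each time and not measured: find it by touch. It is stiff and does not give under the press
- vial: loose white plastic screw-cap vial, round, 27 mm across, 58 mm tall with its white cap, standing on the bench, about 40 g. Grip it round the body, 10 to 45 mm above its foot. Origin at the centre of its underside, z up along the vial
- dropper_bottle: loose amber-brown dropper bottle with a black top, 33 mm across, 100 mm tall, standing on the bench; leave it alone. Origin at the centre of its underside
- beaker_small: loose small beaker, 53 x 62 mm, 56 mm tall, standing on the bench; leave it alone. Origin near the centre of its underside
Things that resemble listed ones, but are neither listed nor needed, are in the scene too. There is more than one size of the vial; the job needs the smallest.

How it is judged (in metres and radians):
On the way, in this order (a step that is already met when the one before it is completed fails the run):
1. the step has snapped down onto its front stop and the fingers are off it (value of joint step_flap above 1.62 rad and contact force between the fingers and step_base below 0.5 N), for 0.2 s.
2. the fingers press on the red pad of the lowered step with 6 to 16 N for half a second (value of joint step_flap above 1.62 rad and contact force between the fingers and step_base between 6 and 16 N and horizontal distance between the grasp point and step_press below 0.04 m), for 0.5 s.
At the end, for the whole second after the job is handed in: The step is down on its front stop (joint above 1.62 rad) and the white screw-cap vial stands on it at rest, upright within 0.1 rad, its underside's centre within 25 mm of the middle of the step's loading face (value of joint step_flap above 1.62 rad and distance between vial and step_seat below 0.025 m and angle between vial's own z axis and vertical below 0.1 rad and linear speed of vial below 0.02 m/s and contact force between vial and step_base above 0.1 N); the robot touches nothing.
It fails at once if the robot puts more than 25 N on the step or its bracket (contact force between any of the fingers, the arm and step_base above 25 N).
It fails at once if the amber dropper bottle or the small beaker is moved by more than 20 mm (distance of any of dropper_bottle, beaker_small from where it was at the start of the episode above 0.02 m).
It fails at once if the vial is tipped over (angle between vial's own z axis and vertical above 0.6 rad).
It also fails if it takes over 72 s, if anything falls off the work surface, if the arm or the gripper's body presses on something with over 40 N, if the wrist force passes 120 N, or if a joint passes its speed limit or range.

## Robot

A 6-joint arm with a two-finger parallel gripper is mounted at the origin on a cart in front of the work surface, level with it; the furniture and walls round the work are solid. World frame = base frame: x ahead of the robot, y to its left, z up, the work surface at z = 0. Lengths are in m, angles in degrees, forces in N, time in s.
With the tool pointing down it reaches from about 0.25 to 0.775 m from the base axis. Payload 8.9 kg.
Tool frame: the origin (TCP) lies at the very end of the fingers, on their centre line; the grasp point (between the pads) lies 19 mm behind it (ctrl.pinch_z is the distance from the TCP to the grasp point, in m); y points along the fingers, z is the direction in which the jaws open and shut, and the axes are right-handed (so a half turn about y gives the same grasp; the last joint's range is limited). The gripper opens to 85 mm and grips with 20 to 120 N. Pads are 22 mm wide; open, the fingers measure 114 mm over their backs; the gripper's body (76 mm by 85 mm) begins 54 mm behind the grasp point. The pads swing forward as they close: fully open they stand 13 mm farther back than shut.
Start: joints at [63.123, 16.656, -8.789, 64.555, 0, 82.019], TCP at [0.17, 0.497, 0.194] pointing down, gripper open.
Joint ranges: [-144.48, 144.48], [-52.06, 99.96], [-74.48, 78.29], [-112.23, 115.85], [-86.99, 84.42], [-180, 180]. Speed limits (degrees/s): [127.2, 127.2, 159.86, 180, 180, 180].

## Interface

Orientations are given as [roll, pitch, yaw] about the fixed x, y, z axes, in that order (R = Rz(yaw) Ry(pitch) Rx(roll)).
In Python, from rig import ctrl, snapshot, camera_info, trace, place_of gives the robot as it stands.
- The arm moves only by the tool step_arm, never from a script. Its argument "commands" is a list of rows, each a list of 4 numbers: the shift along the tool's x, y, z in m, then the turn about the tool's y in rad. In form: [[x, y, z, yaw], ...]. A call has 1 to 5 rows; each row shifts and turns the commanded pose from where the row before left it, along the tool's axes as they then stand; what a row does not reach is not made up. A row lasts 1/10 s, in which the tool goes at most 50 mm and 8.59 degrees, less where a joint would pass 70% of its speed; a pose out of reach is approached as far as the arm can. A call is refused whole if a number of a shift passes 0.05 or a number of a turn 0.15, either way. A call with a gripper value outside its range is refused whole. "grip" is the finger opening in m, from 0 to 0.0854, set as the call begins (left out, the last holds). The fingers move at their own pace and stop on an object; the grip force is fixed at half the most. Time passes only in rows, so rows that do not move let the fingers close. It gives the time, the measured TCP pose, the force and the opening at its end, in the units of the state.
- ctrl.observe(): the state, without advancing time (a new reading comes with each control period).
- snapshot(name): name is "side" or "top"; returns the picture (384x512x3 uint8, red, green, blue); there is no depth.
- camera_info(name): a dict with "fx", "fy", "cx", "cy" (pixels), "xyz" and "orientation" of the camera in the world. Camera axes: x right, y down, z forward; pixel columns grow to the right and rows downward; lengths in m; the calibration is good to about 2 mm. A picture is of the moment at which its call begins. camera_info takes no time and is no camera call.
- ctrl.job_done(): hands the job in, once; it reports no verdict.
Trained networks look in the newest picture that a camera, given by its name, has taken for a name from the list of things; names that differ only in an ending like _2 or _b are one class to them, and where a whole thing is asked for, a point or a joint stands for the part that bears it (a point fixed in the world has none). Each returns a list of dicts, best first, with "score" (0 to 1); they miss things now and then, are a little off and sometimes report something else, mostly with a low value. They report only what shows in the picture. A call takes as long as a camera call. They do not tell look-alikes from the thing itself.
- trace(camera, name): "mask" (384x512 bool, what is visible of it) and "uv" ([column, row] in pixels, amid what is visible of it).
- place_of(camera, name): "uv" ([column, row] in pixels: a listed point, or the origin of a listed thing).
The state is a dict: "t": time; "joint_positions": joint angles; "joint_vel": joint speeds; "effort": joint torques, N m; "position": TCP position; "orientation": TCP orientation; "contact_force": force on the tool from outside, world axes, zero at the start; "moment": the same for the moment, N m; "opening": finger opening in m.
Only numpy, scipy, OpenCV 4.12 (cv2) and the standard library are available. Lean on these libraries where they do the work, as an engineer would, in place of code of your own. Each camera call takes 0.05 s, during which the arm holds its last target.

## Working session

There is one attempt and no reset: what is moved stays moved. The work goes in short steps, Python scripts to look and compute and a tool call to move; the robot and the scene stay as the last step left them, time stands still between calls to the robot, and variables do not carry over. Pictures are saved under pics/ and viewed, and the job is handed in when it is done.

Besides the shell and the picture viewer there is one more tool, called as a command line: name --pt "numbers of a row" for each row, then --argument value for the rest. step_arm: Moves the arm, as the interface text tells. Its arguments: {"type":"object","properties":{"commands":{"type":"array"},"grip":{"type":"number"}},"required":["commands"]}

```bash
ls; mkdir -p pics; python3 - <<'E'
from rig import ctrl, snapshot, camera_info, trace, place_of
import cv2,numpy as np
print(ctrl.observe())
for c in ("side","top"):
    im=snapshot(c); cv2.imwrite(f"pics/{c}0.png",cv2.cvtColor(im,cv2.COLOR_RGB2BGR))
    print(c,camera_info(c))
    for n in ["step_base","step_hinge","step_edge","step_seat","step_press","vial","dropper_bottle","beaker_small"]:
        print(n,[(np.round(d["uv"],1).tolist(),round(float(d["score"]),2)) for d in place_of(c,n)])
E
```

```text
pics
{'t': 0.0, 'joint_positions': array([ 6.31239122e+01,  1.66883497e+01, -8.83080626e+00,  6.45558071e+01,
        3.87139054e-04,  8.20191597e+01]), 'joint_vel': array([ 0.09534153,  0.08638999, -0.02561052,  0.01126927,  0.00190545,
       -0.06424366]), 'effort': array([-3.74348718e-03, -5.37145758e+01,  3.31366539e+01,  1.57419371e-02,
       -4.40464619e-04,  2.01904805e-05]), 'position': array([0.16978133, 0.49627003, 0.19363931]), 'orientation': array([-9.00741833e+01,  1.07914039e-02, -1.88952547e+01]), 'contact_force': array([ 0.09297838, -0.71828707, -0.4800731 ]), 'moment': array([-0.05951465,  0.02200927,  0.01887322]), 'opening': 0.08559361287919343}
side {'fx': 407.5181272011972, 'fy': 407.5181272011972, 'cx': 252.47263148189944, 'cy': 189.52234097150608, 'xyz': array([ 0.46961002, -0.54787806,  0.67392457]), 'orientation': array([-130.94990186,    0.85897195,   -2.51662041])}
step_base [([274.5, 286.3], 0.57)]
step_hinge [([274.9, 267.8], 0.58)]
step_edge [([285.8, 224.9], 0.94)]
step_seat [([280.6, 249.0], 0.7)]
step_press [([288.4, 227.5], 0.77)]
vial [([279.4, 232.8], 0.79), ([214.0, 229.6], 0.64), ([248.4, 226.4], 0.59)]
dropper_bottle [([285.3, 194.7], 0.63)]
beaker_small [([236.1, 174.5], 0.58)]
top {'fx': 476.4407863070242, 'fy': 476.4407863070242, 'cx': 256.32697555742055, 'cy': 187.9466078758449, 'xyz': array([0.39688271, 0.10777627, 1.32469866]), 'orientation': array([-175.6663627 ,   -1.38067908,  -88.48335262])}
step_base [([308.1, 178.4], 0.69)]
step_hinge [([310.5, 173.2], 0.84)]
step_edge [([315.3, 167.8], 0.75), ([183.0, 199.6], 0.22)]
step_seat [([312.4, 170.4], 0.58)]
step_press [([316.8, 165.0], 0.92)]
vial [([253.3, 169.4], 0.73), ([250.7, 223.2], 0.56), ([248.6, 194.9], 0.38)]
dropper_bottle [([314.7, 165.6], 0.59), ([208.1, 157.8], 0.53), ([315.8, 171.2], 0.16)]
beaker_small [([182.4, 199.0], 0.76)]
```

View pics/side0.png

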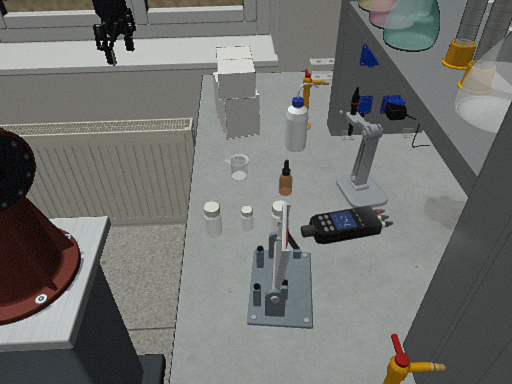

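View pics/top0.png

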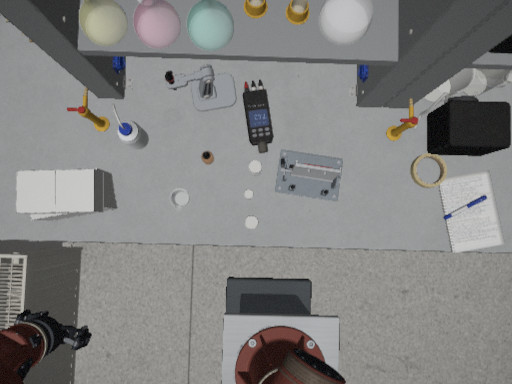

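```bash
cat > h.py <<'E'
from rig import ctrl, snapshot, camera_info, trace, place_of
import cv2,numpy as np
from scipy.spatial.transform import Rotation as Ro
def cam(c):
    i=camera_info(c); return i,Ro.from_euler('xyz',i['orientation'],degrees=True).as_matrix(),np.array(i['xyz'])
def ray(c,uv):
    i,R,p=cam(c); d=R@np.array([(uv[0]-i['cx'])/i['fx'],(uv[1]-i['cy'])/i['fy'],1]); return p,d/np.linalg.norm(d)
def onz(c,uv,z):
    p,d=ray(c,uv); return p+d*(z-p[2])/d[2]
def proj(c,P):
    i,R,p=cam(c); q=R.T@(np.array(P)-p); return np.array([i['cx']+i['fx']*q[0]/q[2],i['cy']+i['fy']*q[1]/q[2]])
def tri(u1,u2):
    p,d=ray('side',u1);q,e=ray('top',u2)
    A=np.stack([d,-e],1);s=np.linalg.lstsq(A,q-p,rcond=None)[0]
    a=p+d*s[0];b=q+e*s[1];return (a+b)/2,np.linalg.norm(a-b)
def save(n,im,box=None,k=1):
    if box: im=im[box[1]:box[3],box[0]:box[2]]
    cv2.imwrite('pics/'+n,cv2.resize(cv2.cvtColor(im,cv2.COLOR_RGB2BGR),None,fx=k,fy=k,interpolation=cv2.INTER_CUBIC))
E
python3 - <<'E'
from h import *
np.set_printoptions(precision=4,suppress=True)
for n,u1,u2 in [("hinge",[274.9,267.8],[310.5,173.2]),("edge",[285.8,224.9],[315.3,167.8]),("seat",[280.6,249],[312.4,170.4]),("press",[288.4,227.5],[316.8,165]),("base",[274.5,286.3],[308.1,178.4]),
 ("vial_far",[279.4,232.8],[253.3,169.4]),("vial_big",[214,229.6],[250.7,223.2]),("vial_mid",[248.4,226.4],[248.6,194.9]),("drop",[285.3,194.7],[208.1,157.8]),("beak",[236.1,174.5],[182.4,199])]:
    print(n,*tri(u1,u2))
R=Ro.from_euler('xyz',[-90,0,-18.9],degrees=True).as_matrix();print(R)
a=cv2.cvtColor(cv2.imread('pics/side0.png'),cv2.COLOR_BGR2RGB);b=cv2.cvtColor(cv2.imread('pics/top0.png'),cv2.COLOR_BGR2RGB)
save('s1.png',a,(190,180,350,340),4.5//1*1);save('t1.png',b,(220,130,360,240),5)
E
```

```text
hinge [ 0.5307 -0.0645  0.0571] 0.013474981108491912
edge [ 0.5398 -0.061   0.1677] 0.0018973353625312765
seat [ 0.5364 -0.0624  0.1074] 0.005801392853473592
press [ 0.5456 -0.0649  0.1652] 0.0012654552884800076
base [ 0.5267 -0.0658 -0.0002] 0.004685437065699145
vial_far [ 0.5501  0.0882 -0.0122] 0.0023837998579315034
vial_big [0.4002 0.0916 0.0036] 0.001008829841997243
vial_mid [0.4783 0.0995 0.0011] 0.0006466884221502328
drop [ 0.5781  0.2165 -0.011 ] 0.00442084649313034
beak [0.4572 0.2813 0.0087] 0.0078015633738695404
[[ 0.9461  0.      0.3239]
 [-0.3239  0.      0.9461]
 [ 0.     -1.      0.    ]]
```

View pics/s1.png

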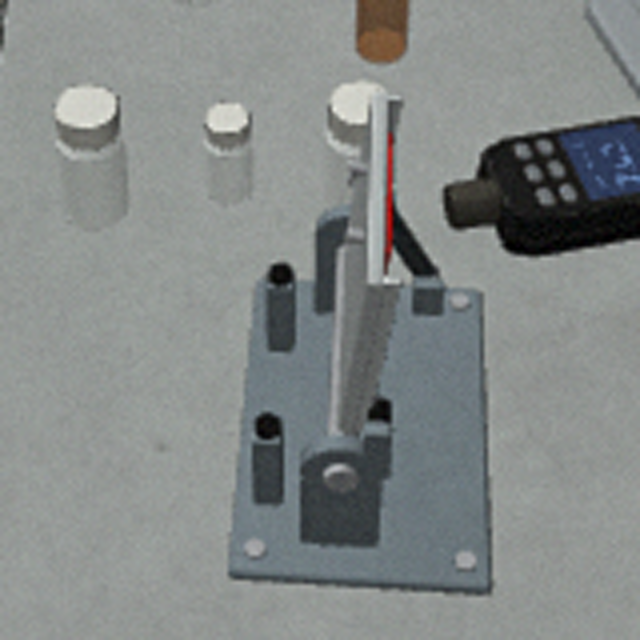

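View pics/t1.png

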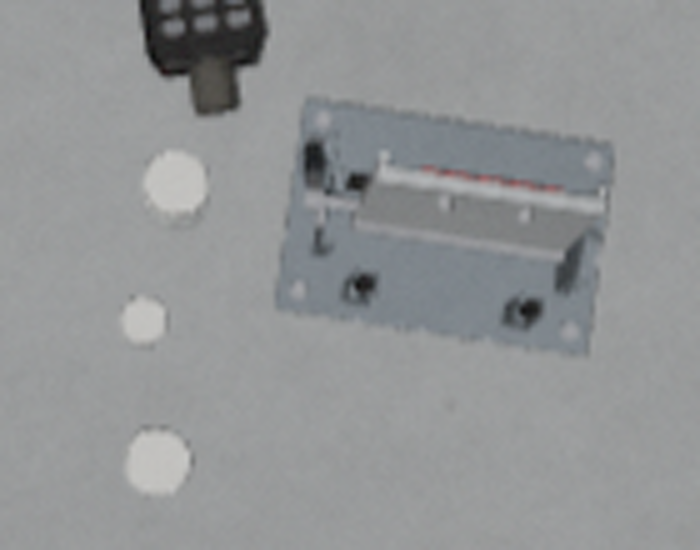

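```bash
python3 - <<'E'
from h import *
np.set_printoptions(precision=4,suppress=True)
from scipy.optimize import least_squares
t=np.array([(305,97),(613,143),(587,355),(277,310)])/5+[220,130]
s=np.array([(256,282),(483,292),(491,592),(230,576)])/4+[190,180]
# base-frame corners, (x,y): rear-left, rear-right, front-right, front-left (top view)
B=[(.07,.088),(.07,-.088),(-.05,-.088),(-.05,.088)]
# side view order: front-left(far), rear-left, rear-right(near), front-right
S=[(-.05,.088),(.07,.088),(.07,-.088),(-.05,-.088)]
def T(p,b,z=.008):
    c,s_=np.cos(p[2]),np.sin(p[2]);return [p[0]+c*b[0]-s_*b[1],p[1]+s_*b[0]+c*b[1],z]
def f(p,wt=1,ws=1):
    r=[]
    for b,u in zip(B,t): r+=list(wt*(proj('top',T(p,b))-u))
    for b,u in zip(S,s): r+=list(ws*(proj('side',T(p,b,.008 if u[1]<300 else .004))-u))
    return np.array(r)
for w in [(1,1),(1,0),(0,1)]:
    o=least_squares(f,[.53,-.065,-.1],args=w);print(w,o.x,np.degrees(o.x[2]),np.round(o.fun,1))
p=least_squares(f,[.53,-.065,-.1]).x
# cross check with upright edge
for c in('side','top'):
    print(c,'edge',proj(c,T(p,(.011,0),.175)),'posts',proj(c,T(p,(-.034,.045),.062)),proj(c,T(p,(-.034,-.045),.062)))
# vial cap top centre
print(onz('top',[220+144/5,130+320/5],.058), onz('side',[190+228/4,180+112/4],.058))
E
```

```text
(1, 1) [ 0.5272 -0.0675 -0.1192] -6.828946474875293 [ 0.4  0.1  1.   0.2  0.5  0.2 -0.1 -0.1 -0.  -1.6 -0.2 -1.4  0.8  0.4
 -0.5  0.4]
(1, 0) [ 0.5274 -0.0663 -0.1145] -6.560627454929574 [-0.2  0.1  0.5 -0.1  0.2 -0.  -0.5 -0.  -0.  -0.  -0.  -0.   0.  -0.
 -0.  -0. ]
(0, 1) [ 0.5271 -0.0682 -0.1217] -6.975421489276433 [ 0.   0.   0.   0.   0.   0.   0.  -0.   0.1 -1.3 -0.1 -1.   0.7  0.9
 -0.7  0.7]
side edge [284.8933 225.2846] posts [260.1662 247.8925] [257.1169 286.0043]
top edge [318.9124 167.8418] posts [293.3795 186.9505] [326.7309 191.8971]
[0.4769 0.0994 0.058 ] [0.4769 0.1007 0.058 ]
```

```bash
python3 - <<'E'
from h import *
a=cv2.cvtColor(cv2.imread('pics/side0.png'),cv2.COLOR_BGR2RGB);b=cv2.cvtColor(cv2.imread('pics/top0.png'),cv2.COLOR_BGR2RGB)
save('s2.png',a,(320,0,512,240),2.4);save('t2.png',b,(60,0,430,120),2)
for z in (.3,.4,.5,.6,.7):
    P=[onz('top',u,z) for u in ((81,50),(240,56),(396,59))]
    print(z,np.round(P,3).tolist(),[np.round(proj('side',p)).tolist() for p in P])
E
```

```text
0.3 [[0.767, 0.476, 0.3], [0.765, 0.129, 0.3], [0.771, -0.217, 0.3]] [[355.0, 31.0], [397.0, 98.0], [490.0, 233.0]]
0.4 [[0.731, 0.44, 0.4], [0.729, 0.127, 0.4], [0.734, -0.185, 0.4]] [[349.0, -7.0], [390.0, 46.0], [477.0, 153.0]]
0.5 [[0.694, 0.404, 0.5], [0.693, 0.125, 0.5], [0.698, -0.154, 0.5]] [[343.0, -54.0], [380.0, -17.0], [461.0, 57.0]]
0.6 [[0.658, 0.368, 0.6], [0.658, 0.123, 0.6], [0.661, -0.122, 0.6]] [[334.0, -112.0], [369.0, -95.0], [442.0, -61.0]]
0.7 [[0.622, 0.332, 0.7], [0.622, 0.121, 0.7], [0.625, -0.09, 0.7]] [[324.0, -187.0], [354.0, -195.0], [418.0, -210.0]]
```

View pics/s2.png

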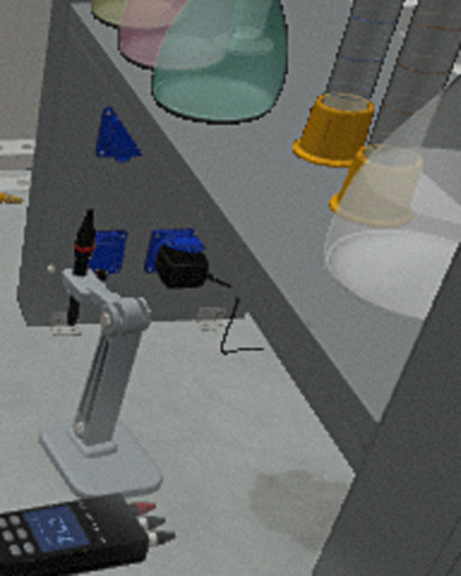

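View pics/t2.png

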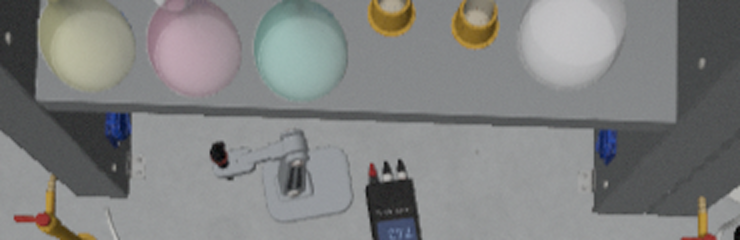

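step_arm --pt "0 -0.025 0 -0.105" --pt "0 -0.025 0 -0.105" --pt "0.03 0 -0.034 0" --pt "0.03 0 -0.034 0" --pt "0.03 0 -0.034 0" --grip 0

```text
t: 1.4
position: [0.2477, 0.3836, 0.2443]
orientation: [-90.0, -0.0, -6.8]
contact_force: [0.4, 1.2, 1.2]
opening: 0.0122
```

step_arm --pt "0.03 0 -0.034 0" --pt "0.03 0 -0.034 0" --pt "0.03 0 -0.034 0" --pt "0.03 0 -0.034 0" --pt "0.03 0 -0.034 0"

```text
t: 1.9
position: [0.3766, 0.1963, 0.2445]
orientation: [-90.0, -0.0, -6.9]
contact_force: [0.4, 0.7, -0.1]
opening: 0.0
```

step_arm --pt "0.03 0 -0.034 0" --pt "0.03 0 -0.034 0" --pt "0.03 0 -0.034 0" --pt "0.03 0 -0.034 0" --pt "0.03 0 -0.034 0"

```text
t: 2.4
position: [0.5052, 0.0094, 0.2443]
orientation: [-90.0, -0.0, -6.9]
contact_force: [0.5, 1.2, 0.4]
opening: 0.0005
```

step_arm --pt "0.03 0 -0.025 0" --pt "0.03 0 -0.025 0" --pt "0.026 0 -0.023 0" --pt "0 0 0 0"

```text
t: 2.8
position: [0.5831, -0.0748, 0.2431]
orientation: [-90.0, -0.0, -7.0]
contact_force: [-0.5, 0.1, -1.0]
opening: -0.0003
```

```bash
python3 - <<'E'
from h import *
s=snapshot('side');t=snapshot('top')
save('s3.png',s,(190,60,440,340),2.1);save('t3.png',t,(220,80,380,240),3.5)
o=ctrl.observe();print(o['position'],o['contact_force'],o['t'])
print(proj('side',o['position']),proj('top',o['position']))
E
```

```text
[ 0.58098609 -0.07195518  0.24359777] [-0.53736081  0.01450508  0.87396945] 2.9
[313.74233759 195.30365074] [325.22179169 145.86985809]
```

View pics/s3.png

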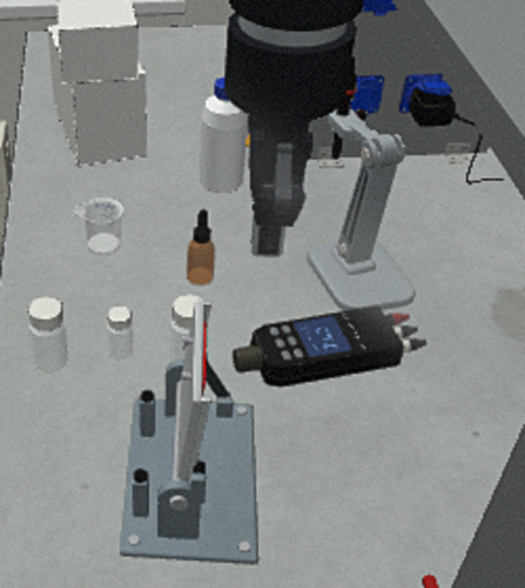

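View pics/t3.png

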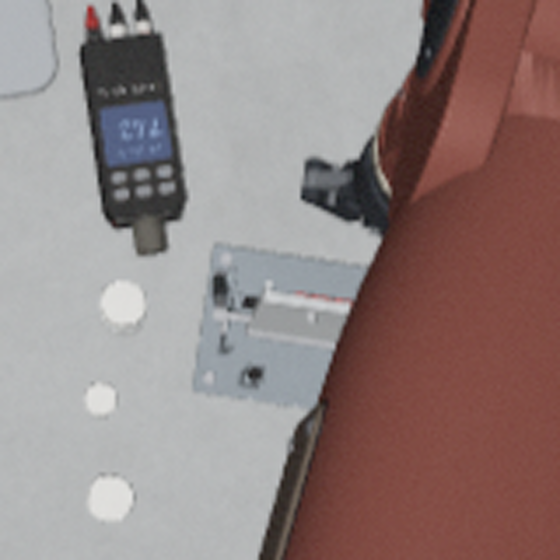

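```bash
python3 - <<'E'
from h import *
s=snapshot('side');t=snapshot('top')
o=ctrl.observe()
for c,im,n in (('side',s,'s4.png'),('top',t,'t4.png')):
    u=proj(c,o['position']);x,y=int(u[0]),int(u[1])
    b=(x-50,y-70,x+50,y+30);save(n,im,b,6)
    print(u-[b[0],b[1]], (u-[b[0],b[1]])*6)
E
```

```text
[50.36599132 70.58116269] [302.19594793 423.48697613]
[50.80075175 70.01946513] [304.8045105 420.1167908]
```

View pics/s4.png

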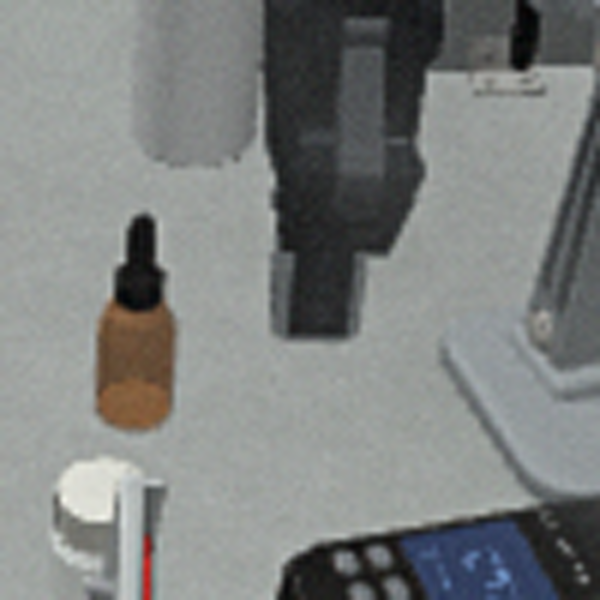

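View pics/t4.png

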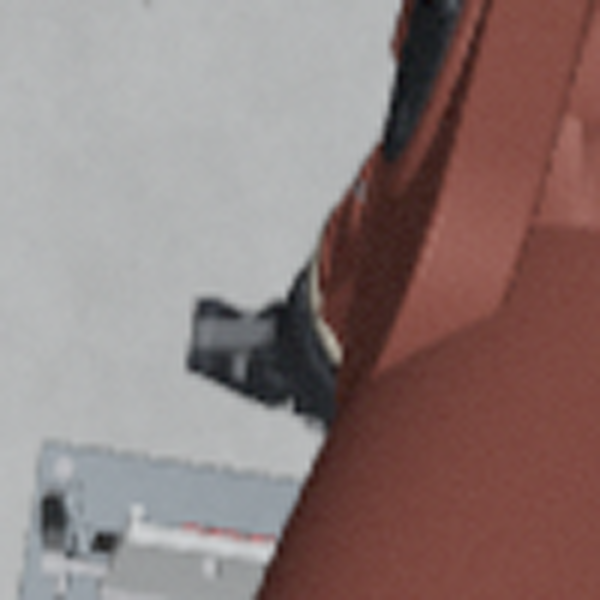

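```bash
python3 - <<'E'
from h import *
P=np.array([.1698,.4963,.1936])
for c in('side','top'):
    print(c,proj(c,P),proj(c,P+[0,0,.013]),proj(c,P+[0,0,.08]))
a=cv2.cvtColor(cv2.imread('pics/side0.png'),cv2.COLOR_BGR2RGB);b=cv2.cvtColor(cv2.imread('pics/top0.png'),cv2.COLOR_BGR2RGB)
save('s5.png',a,(60,0,180,100),5);save('t5.png',b,(0,290,120,384),5)
o=ctrl.observe()
for dz in (0,.05,.073,.1,.13):
  print(dz,[proj('side',o['position']+[s,0,dz])  for s in(-.011,.011)])
E
```

```text
side [126.76040087  74.85808104] [125.70265673  70.28127015] [119.97737014  45.50821502]
top [ 74.02665843 318.04429395] [ 71.99382027 319.1630848 ] [ 60.69930465 325.37912349]
0 [array([306.43769181, 194.86220807]), array([320.28876971, 194.30034127])]
0.05 [array([308.83060659, 169.97580441]), array([323.42149191, 169.40473992])]
0.073 [array([310.01966719, 157.60952945]), array([324.97806986, 157.03468549])]
0.1 [array([311.49457853, 142.27039605]), array([326.90875809, 141.69159362])]
0.13 [array([313.24290239, 124.08776211]), array([329.19721708, 123.50531373])]
```

View pics/s5.png

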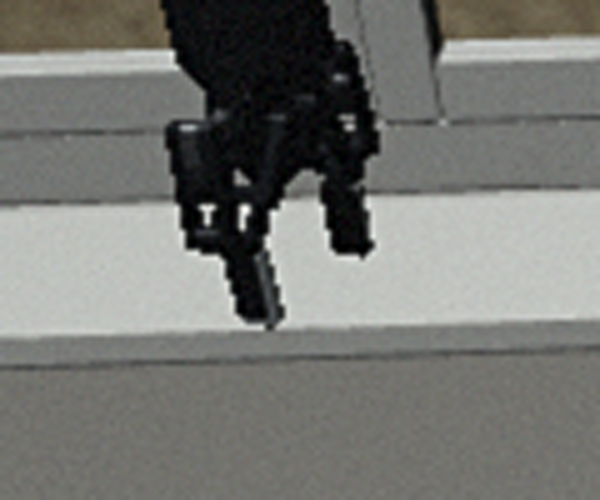

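View pics/t5.png

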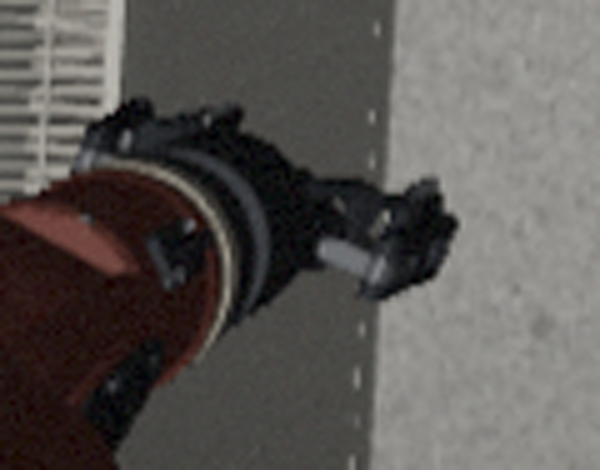

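step_arm --pt "-0.035 0 -0.01 0" --pt "-0.035 0 -0.01 0" --pt "-0.035 0 -0.01 0" --pt "-0.035 0 -0.01 0" --pt "-0.035 0 -0.01 0"

```text
t: 3.5
position: [0.3994, -0.0993, 0.2444]
orientation: [-90.0, -0.0, -6.8]
contact_force: [-1.1, -0.5, 1.2]
opening: -0.0
```

step_arm --pt "-0.01 0.045 0 0" --pt "0 0.045 0 0" --pt "0 0.045 0 0" --pt "0 0.045 0 0" --pt "0 0 0 0"

```text
t: 4.0
position: [0.3872, -0.0965, 0.0609]
orientation: [-89.9, 0.4, -6.8]
contact_force: [0.8, 0.5, 1.1]
opening: -0.0002
```

```bash
python3 - <<'E'
from h import *
s=snapshot('side');t=snapshot('top')
o=ctrl.observe();print(o['position'],o['contact_force'],o['t'],o['opening'])
for c,im,n in (('side',s,'s6.png'),('top',t,'t6.png')):
    u=proj(c,o['position']);x,y=int(u[0]),int(u[1])
    b=(x-70,y-70,x+60,y+30);save(n,im,b,5)
    print((u-[b[0],b[1]])*5)
E
```

```text
[ 0.39098147 -0.09835619  0.06512278] [0.19955048 0.13660273 1.4485833 ] 4.1 -0.0001822260510673444
[350.71688209 354.63177085]
[353.51112396 351.79320518]
```

View pics/s6.png

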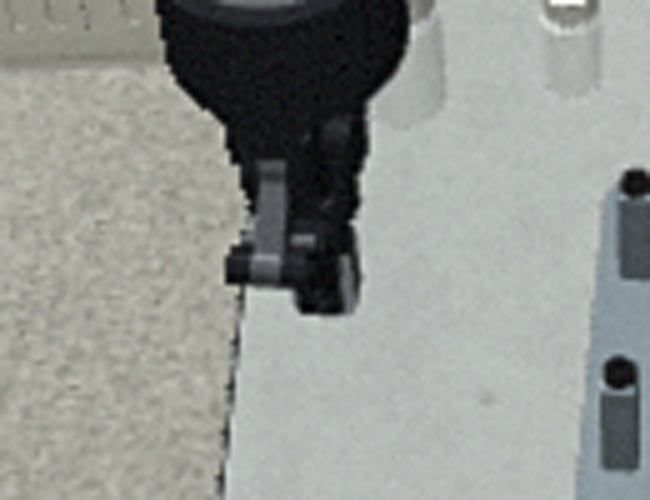

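View pics/t6.png

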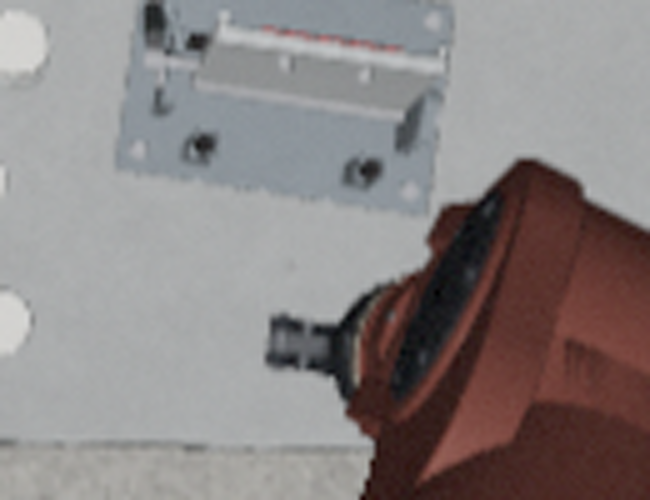

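step_arm --pt "0 0.01 0 0" --pt "0 0.01 0 0" --pt "0 0.005 0 0" --pt "0 0 0 0"

```text
t: 4.5
position: [0.3911, -0.0989, 0.0389]
orientation: [-90.0, 0.0, -6.9]
contact_force: [0.8, 0.0, -0.1]
opening: -0.0001
```

step_arm --pt "0 0.006 0 0" --pt "0 0.006 0 0" --pt "0 0.006 0 0"

```text
t: 4.8
position: [0.3914, -0.099, 0.0208]
orientation: [-90.0, -0.0, -6.9]
contact_force: [-0.2, -0.6, 0.6]
opening: -0.0
```

```bash
python3 - <<'E'
from h import *
s=snapshot('side');t=snapshot('top')
o=ctrl.observe();print(o['position'],o['orientation'],o['contact_force'],o['t'],o['opening'])
for c,im,n in (('side',s,'s7.png'),):
    u=proj(c,o['position']);x,y=int(u[0]),int(u[1])
    b=(x-70,y-70,x+60,y+30);save(n,im,b,5)
    print((u-[b[0],b[1]])*5)
E
```

```text
[ 0.3907707  -0.09875358  0.02038996] [-8.99750266e+01  7.87236065e-02 -6.86728407e+00] [-0.10590303 -0.21715405  0.71631451] 4.9 0.0002400909270471043
[351.33461187 352.56666197]
```

View pics/s7.png

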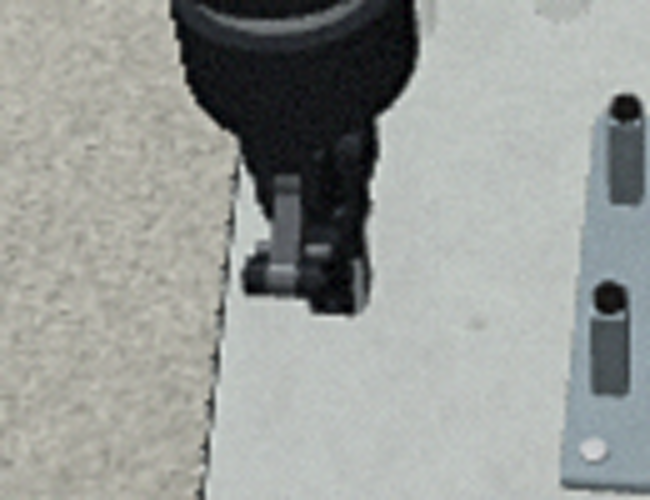

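step_arm --pt "0 0.005 0 0" --pt "0 0.005 0 0" --pt "0 0.003 0 0" --pt "0 0 0 0"

```text
t: 5.3
position: [0.3911, -0.0989, 0.0078]
orientation: [-90.0, 0.0, -6.9]
contact_force: [-0.4, 1.2, 0.0]
opening: -0.0001
```

step_arm --pt "0 0.003 0 0" --pt "0 0.002 0 0" --pt "0 0 0 0"

```text
t: 5.6
position: [0.3912, -0.099, 0.003]
orientation: [-90.0, 0.0, -6.9]
contact_force: [0.3, -0.4, 0.7]
opening: -0.0003
```

step_arm --pt "0 0.002 0 0" --pt "0 0.002 0 0" --pt "0 0 0 0"

```text
t: 5.9
position: [0.3912, -0.099, -0.001]
orientation: [-90.0, 0.0, -6.9]
contact_force: [0.8, 0.3, 0.2]
opening: 0.0001
```

step_arm --pt "0 0.003 0 0" --pt "0 0.003 0 0" --pt "0 0 0 0"

```text
t: 6.2
position: [0.3911, -0.0989, -0.0072]
orientation: [-90.0, 0.0, -6.9]
contact_force: [-0.9, 0.1, 0.1]
opening: 0.0001
```

step_arm --pt "0 0.003 0 0" --pt "0 0.003 0 0" --pt "0 0 0 0"

```text
t: 6.5
position: [0.3911, -0.0989, -0.0132]
orientation: [-90.0, 0.0, -6.9]
contact_force: [-0.5, 0.5, 0.2]
opening: 0.0002
```

step_arm --pt "0 0.002 0 0" --pt "0 0.002 0 0" --pt "0 0 0 0"

```text
t: 6.8
position: [0.3912, -0.099, -0.017]
orientation: [-90.0, 0.0, -6.9]
contact_force: [0.1, -0.9, -0.2]
opening: 0.0002
```

step_arm --pt "0 0.002 0 0" --pt "0 0.001 0 0" --pt "0 0 0 0"

```text
t: 7.1
position: [0.3913, -0.099, -0.0199]
orientation: [-90.0, 0.0, -6.9]
contact_force: [0.3, -0.2, 0.7]
opening: -0.0001
```

step_arm --pt "0 0.002 0 0" --pt "0 0.001 0 0" --pt "0 0 0 0"

```text
t: 7.4
position: [0.3913, -0.099, -0.0229]
orientation: [-90.0, 0.0, -6.9]
contact_force: [-0.3, 0.6, 0.6]
opening: -0.0002
```

```bash
python3 - <<'E'
from h import *
s=snapshot('side')
o=ctrl.observe();print(o['position'],o['joint_positions'],o['contact_force'],o['t'],ctrl.pinch_z)
u=proj('side',o['position']);x,y=int(u[0]),int(u[1])
b=(x-70,y-70,x+60,y+30);save('s8.png',s,b,5)
print((u-[b[0],b[1]])*5)
print([x for x in dir(ctrl) if x[0]!='_'])
E
```

```text
[ 0.39134571 -0.09901055 -0.02285148] [-2.46005412e+01  1.98787351e+01 -4.39626519e+01  2.61666658e+01
 -1.66851229e-03 -1.77370925e+01] [ 0.751538    0.62176912 -0.30046636] 7.45 0.0187
[352.8758451  352.62033452]
['MotionError', 'job_done', 'observe', 'pinch_z']
```

View pics/s8.png

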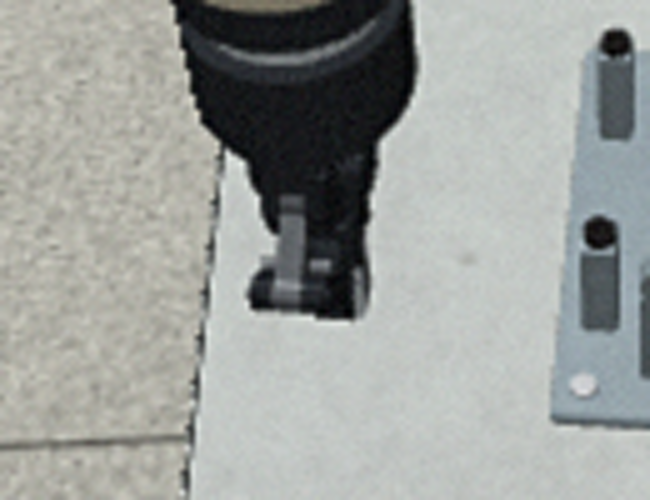

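step_arm --pt "0 0.002 0 0" --pt "0 0.001 0 0" --pt "0 0 0 0"

```text
t: 7.75
position: [0.3912, -0.0989, -0.0259]
orientation: [-90.0, 0.0, -6.9]
contact_force: [0.4, -0.6, -0.3]
opening: 0.0002
```

step_arm --pt "0 0.002 0 0" --pt "0 0.001 0 0" --pt "0 0 0 0"

```text
t: 8.05
position: [0.3913, -0.099, -0.029]
orientation: [-90.0, 0.0, -6.9]
contact_force: [0.0, 0.1, -0.7]
opening: -0.0001
```

step_arm --pt "0 0.002 0 0" --pt "0 0.001 0 0" --pt "0 0 0 0"

```text
t: 8.35
position: [0.3913, -0.0989, -0.0319]
orientation: [-90.0, 0.0, -6.9]
contact_force: [-0.5, -0.1, 0.3]
opening: 0.0002
```

step_arm --pt "0 0.002 0 0" --pt "0 0.002 0 0" --pt "0 0 0 0"

```text
t: 8.65
position: [0.3912, -0.0989, -0.036]
orientation: [-90.0, 0.0, -6.9]
contact_force: [-0.3, -0.9, 0.3]
opening: -0.0002
```

step_arm --pt "0 0.002 0 0" --pt "0 0.002 0 0" --pt "0 0 0 0"

```text
t: 8.95
position: [0.3916, -0.0992, -0.0373]
orientation: [-90.0, -0.1, -6.9]
contact_force: [-14.1, 6.8, 66.6]
opening: 0.0001
```

```bash
python3 - <<'E'
from h import *
s=snapshot('side')
o=ctrl.observe();print(o['position'],o['contact_force'],o['t'])
save('s9.png',s,(130,180,330,330),4)
E
```

```text
[ 0.39156456 -0.09912585 -0.03736   ] [-14.18981357   5.59091089  67.06330994] 9.0
```

View pics/s9.png

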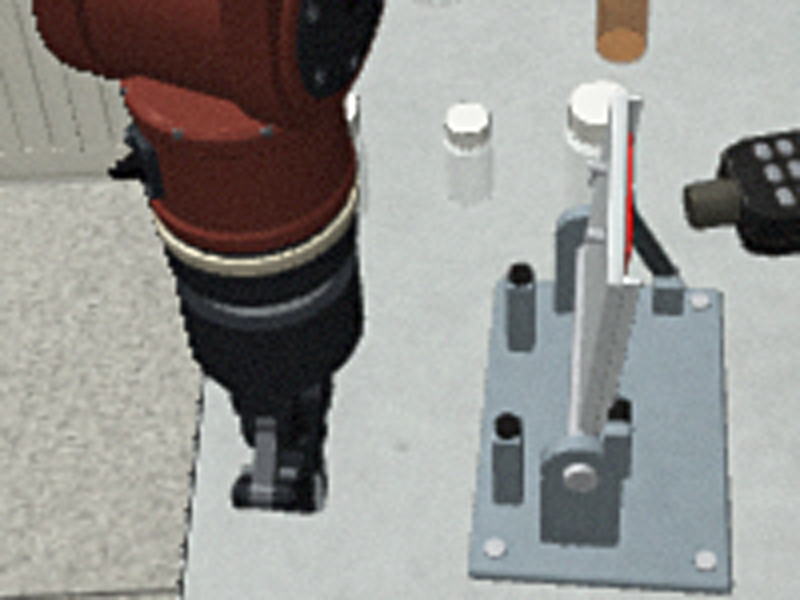

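step_arm --pt "0 -0.005 0 0" --pt "0 -0.01 0 0" --pt "0 0 0 0"

```text
t: 9.3
position: [0.3922, -0.0994, -0.0239]
orientation: [-90.0, -0.1, -6.9]
contact_force: [0.5, -0.2, -0.5]
opening: -0.0002
```

```bash
python3 - <<'E'
from h import *
print('tip at z0', onz('side',[205,307],0), onz('side',[199,307],0))
a=cv2.imread('pics/side0.png')
s=snapshot('side');o=ctrl.observe();print(o['position'],o['contact_force'])
save('s10.png',s,(110,60,310,320),2.3);
t=snapshot('top');save('t10.png',t,(220,120,420,384),2.2)
E
```

```text
tip at z0 [ 0.38872251 -0.10583941  0.        ] [ 0.37732317 -0.10522728  0.        ]
[ 0.39198464 -0.09927953 -0.02436198] [-0.22861867 -0.10226753  0.4552139 ]
```

View pics/s10.png

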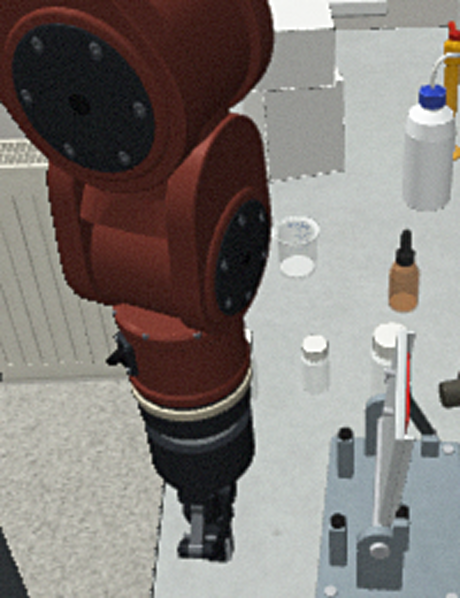

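View pics/t10.png

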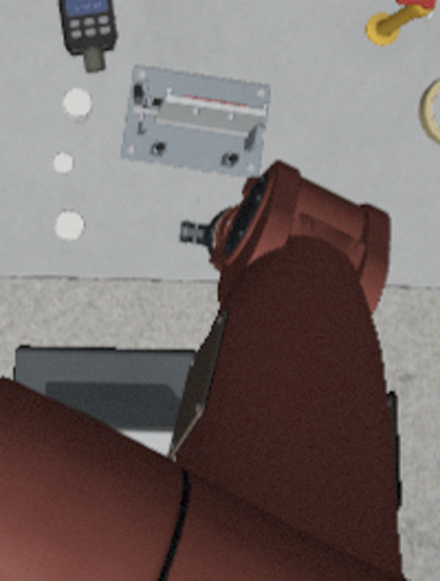

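```bash
python3 - <<'E'
from h import *
for dy in(-.0145,0):
  for dz in (.02,.025,.03,.036): print(dy,dz,proj('side',[.581,-.072+dy,.2436+dz]))
print('obs 317,181 (s4: corners 272..358 ->',306-0+ -50+0)
for dz in(.036,.049): print(proj('side',np.array([.1698,.4963,.1936+dz])),'obs 123,57.5')
for dz in(.036,.03): print('s6',proj('side',[.391,-.0984-.014,.065+dz])-proj('side',[.391,-.0984,.065]),'obs -5,-8.5')
E
```

```text
-0.0145 0.02 [316.35532425 191.85311605]
-0.0145 0.025 [316.64528018 189.36972091]
-0.0145 0.03 [316.93833447 186.85978915]
-0.0145 0.036 [317.29415982 183.81223995]
0 0.02 [314.83533857 185.68358721]
0 0.025 [315.11229906 183.21130156]
0 0.03 [315.39216714 180.71306131]
0 0.036 [315.73191174 177.6803338 ]
obs 317,181 (s4: corners 272..358 -> 256
[123.79009898  62.00571959] obs 123,57.5
[122.68511914  57.22452197] obs 123,57.5
s6 [-2.35490843 -5.91344068] obs -5,-8.5
s6 [-2.01538643 -3.78653433] obs -5,-8.5
```

step_arm --pt "0 -0.045 0 0" --pt "0 -0.045 0 0" --pt "0 -0.045 0 0" --pt "0 -0.045 0 0" --pt "0 -0.045 0 0"

```text
t: 9.9
position: [0.3909, -0.0988, 0.2017]
orientation: [-90.0, 0.0, -6.9]
contact_force: [-0.1, -1.4, -0.7]
opening: -0.0
```

step_arm --pt "0.037 0 0.01 0" --pt "0.037 0 0.01 0" --pt "0.037 0 0.01 0" --pt "0.037 0 0.01 0" --pt "0.037 0 0.01 0"

```text
t: 10.4
position: [0.5823, -0.071, 0.1993]
orientation: [-90.0, 0.1, -6.9]
contact_force: [0.4, 0.1, 0.5]
opening: -0.0002
```

step_arm --pt "0 0.04 0 0" --pt "0 0.04 0 0" --pt "0 0.02 0 0" --pt "0 0 0 0"

```text
t: 10.8
position: [0.5783, -0.0708, 0.0964]
orientation: [-90.0, 0.4, -6.9]
contact_force: [-0.0, -0.6, -0.2]
opening: -0.0002
```

```bash
python3 - <<'E'
from h import *
s=snapshot('side');o=ctrl.observe();print(o['position'],o['contact_force'])
save('s11.png',s,(220,130,370,330),3);
E
```

```text
[ 0.57978474 -0.07116513  0.0986707 ] [-0.39230825 -0.465042   -0.13123907]
```

View pics/s11.png

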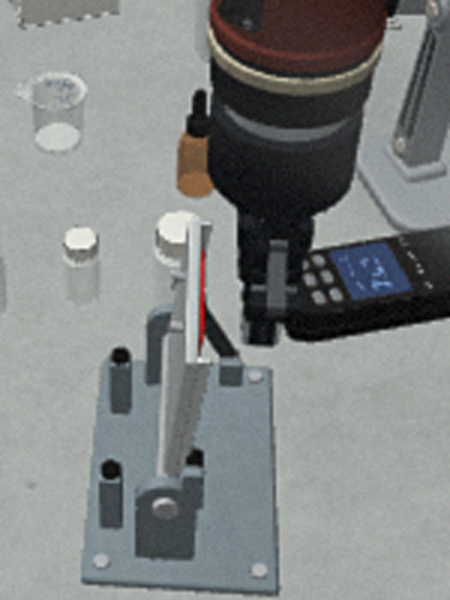

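step_arm --pt "-0.01 0 0 0" --pt "-0.01 0 0 0" --pt "-0.005 0 0 0" --pt "-0.005 0 0 0"

```text
t: 11.25
position: [0.5529, -0.0682, 0.1018]
orientation: [-90.0, -0.3, -6.9]
contact_force: [6.5, 1.6, 4.2]
opening: -0.0002
```

step_arm --pt "-0.007 0 0 0" --pt "-0.007 0 0 0" --pt "-0.007 0 0 0"

```text
t: 11.55
position: [0.5329, -0.0658, 0.1021]
orientation: [-90.0, -0.4, -6.9]
contact_force: [5.6, 0.3, 1.6]
opening: -0.0004
```

step_arm --pt "-0.007 0 0 0" --pt "-0.007 0 0 0" --pt "-0.007 0 0 0"

```text
t: 11.85
position: [0.511, -0.0632, 0.1013]
orientation: [-90.0, -0.2, -6.9]
contact_force: [4.6, -0.3, -0.1]
opening: -0.0003
```

step_arm --pt "-0.007 0.003 0 0" --pt "-0.007 0.003 0 0" --pt "-0.007 0.003 0 0"

```text
t: 12.15
position: [0.4876, -0.0602, 0.0909]
orientation: [-90.0, 0.0, -6.9]
contact_force: [0.9, -0.6, 0.7]
opening: -0.0001
```

```bash
python3 - <<'E'
from h import *
s=snapshot('side');o=ctrl.observe();print(o['position'],o['contact_force'])
save('s12.png',s,(200,130,350,330),3);
E
```

```text
[ 0.48582111 -0.05977358  0.09020217] [-1.12570118  0.09198483 -0.15027671]
```

View pics/s12.png

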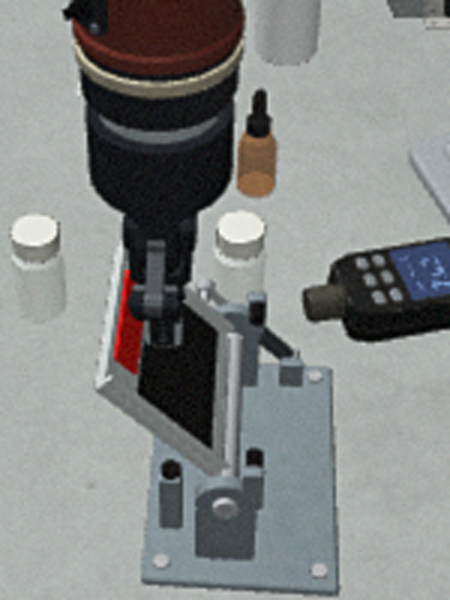

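step_arm --pt "0 -0.01 0 0" --pt "0 -0.01 0 0" --pt "0 0 0 0" --pt "0 0 0 0" --pt "0 0 0 0"

```text
t: 12.7
position: [0.4887, -0.0604, 0.1111]
orientation: [-90.0, 0.0, -6.9]
contact_force: [0.4, 0.6, -0.4]
opening: 0.0003
```

```bash
python3 - <<'E'
from h import *
np.set_printoptions(precision=4,suppress=True)
s=snapshot('side');t=snapshot('top');o=ctrl.observe();print(o['position'],o['contact_force'],o['t'])
save('s13.png',s,(180,130,330,330),3)
for n in ("step_press","step_seat","step_edge"):
  for c in('side','top'):
    print(n,c,[(onz(c,d['uv'],.07),round(float(d['score']),2)) for d in place_of(c,n)][:2])
c,s_=np.cos(-.119),np.sin(-.119)
for r in(.055,.096): print(r,.527-r*c,-.067-r*s_)
E
```

```text
[ 0.4885 -0.0603  0.1109] [-0.1605 -0.5577 -0.1029] 12.8
step_press side [(array([ 0.4359, -0.0597,  0.07  ]), 0.68)]
step_press top [(array([ 0.4313, -0.0522,  0.07  ]), 0.79)]
step_seat side [(array([ 0.463 , -0.0572,  0.07  ]), 0.75)]
step_seat top [(array([ 0.4696, -0.0549,  0.07  ]), 0.58)]
step_edge side [(array([ 0.4189, -0.0623,  0.07  ]), 0.94)]
step_edge top [(array([ 0.4149, -0.0432,  0.07  ]), 0.62)]
0.055 0.47238896815996906 -0.06047043635706608
0.096 0.4316789262428551 -0.05560294345960625
```

View pics/s13.png

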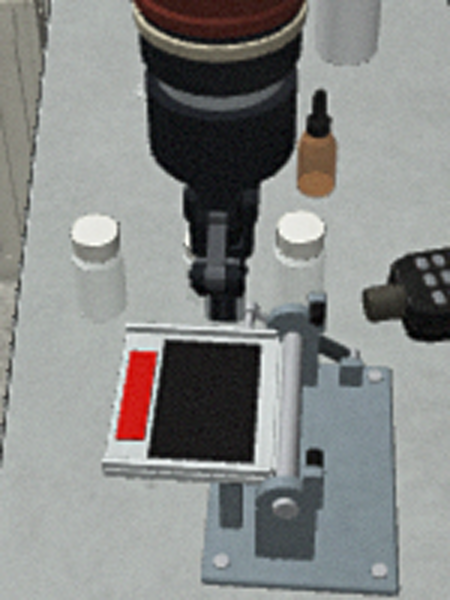

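step_arm --pt "-0.02 0 -0.001 0" --pt "-0.02 0 -0.001 0" --pt "-0.017 0.02 0 0" --pt "0 0.03 0 0" --pt "0 0 0 0"

```text
t: 13.6
position: [0.4293, -0.0548, 0.0591]
orientation: [-90.0, 0.3, -6.9]
contact_force: [0.5, 0.3, 1.2]
opening: -0.0001
```

step_arm --pt "0 0.006 0 0" --pt "0 0.006 0 0" --pt "0 0 0 0"

```text
t: 13.9
position: [0.4323, -0.0556, 0.0492]
orientation: [-90.0, -0.0, -6.9]
contact_force: [0.6, 0.0, 0.6]
opening: 0.0001
```

```bash
python3 - <<'E'
from h import *
s=snapshot('side');o=ctrl.observe();print(o['position'],o['contact_force'],o['t'])
save('s14.png',s,(180,130,330,330),3)
E
```

```text
[ 0.43226608 -0.0556172   0.04943998] [-0.09812919  0.06506358  0.31567958] 13.95
```

View pics/s14.png

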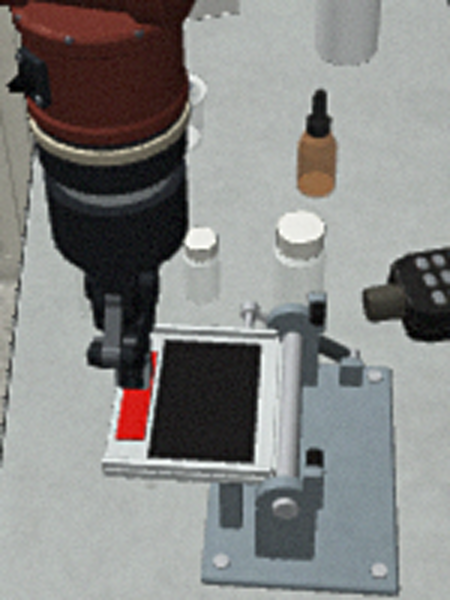

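step_arm --pt "0.002 0.002 0 0" --pt "0 0.0015 0 0" --pt "0 0 0 0"

```text
t: 14.25
position: [0.434, -0.0558, 0.0457]
orientation: [-90.0, -0.0, -6.9]
contact_force: [-0.6, 0.0, 0.3]
opening: -0.0
```

step_arm --pt "0 0.0004 0 0" --pt "0 0.0004 0 0" --pt "0 0.0003 0 0"

```text
t: 14.55
position: [0.4339, -0.0558, 0.0446]
orientation: [-90.0, -0.0, -6.9]
contact_force: [0.3, -0.3, -0.7]
opening: 0.0001
```

step_arm --pt "0 0.0004 0 0" --pt "0 0.0004 0 0"

```text
t: 14.75
position: [0.4338, -0.0558, 0.0438]
orientation: [-90.0, 0.0, -6.9]
contact_force: [-0.4, 0.6, 0.9]
opening: -0.0002
```

step_arm --pt "0 0.0004 0 0" --pt "0 0.0004 0 0"

```text
t: 14.95
position: [0.4339, -0.0558, 0.043]
orientation: [-90.0, -0.0, -6.9]
contact_force: [0.7, 0.0, -0.1]
opening: -0.0001
```

Issue single calls while there is no contact.

step_arm --pt "0 0.0004 0 0" --pt "0 0.0004 0 0"

```text
t: 15.15
position: [0.4339, -0.0558, 0.0422]
orientation: [-90.0, -0.0, -6.9]
contact_force: [-0.8, -0.2, -0.0]
opening: 0.0005
```

step_arm --pt "0 0.0004 0 0"

```text
t: 15.25
position: [0.4339, -0.0558, 0.0418]
orientation: [-90.0, -0.0, -6.9]
contact_force: [0.3, -0.2, -0.1]
opening: 0.0
```

step_arm --pt "0 0.0004 0 0" --pt "0 0.0003 0 0"

```text
t: 15.45
position: [0.4339, -0.0558, 0.0411]
orientation: [-90.0, 0.0, -6.9]
contact_force: [-0.4, 0.6, 0.4]
opening: 0.0002
```

```bash
true
```

step_arm --pt "0 0.0004 0 0" --pt "0 0.0003 0 0"

```text
t: 15.65
position: [0.4339, -0.0558, 0.0404]
orientation: [-90.0, 0.0, -6.9]
contact_force: [-0.5, -0.1, 0.1]
opening: -0.0004
```

step_arm --pt "0 0.0004 0 0" --pt "0 0.0003 0 0"

```text
t: 15.85
position: [0.4339, -0.0558, 0.0397]
orientation: [-90.0, -0.0, -6.9]
contact_force: [0.6, -0.6, 0.2]
opening: -0.0001
```

step_arm --pt "0 0.0004 0 0" --pt "0 0.0003 0 0"

```text
t: 16.05
position: [0.4339, -0.0558, 0.039]
orientation: [-90.0, 0.0, -6.9]
contact_force: [0.2, 0.4, -0.2]
opening: 0.0004
```

step_arm --pt "0 0.0004 0 0" --pt "0 0.0003 0 0"

```text
t: 16.25
position: [0.4339, -0.0558, 0.0383]
orientation: [-90.0, 0.0, -6.9]
contact_force: [-0.0, 0.7, -0.6]
opening: -0.0002
```

step_arm --pt "0 0.0004 0 0" --pt "0 0.0003 0 0"

```text
t: 16.45
position: [0.4339, -0.0558, 0.0376]
orientation: [-90.0, 0.0, -6.9]
contact_force: [0.9, 1.2, 0.1]
opening: 0.0002
```

step_arm --pt "0 0.0004 0 0" --pt "0 0.0003 0 0"

```text
t: 16.65
position: [0.4339, -0.0558, 0.0369]
orientation: [-90.0, -0.0, -6.9]
contact_force: [0.4, 0.6, -0.6]
opening: -0.0001
```

step_arm --pt "0 0.0004 0 0" --pt "0 0.0003 0 0"

```text
t: 16.85
position: [0.4339, -0.0558, 0.0362]
orientation: [-90.0, 0.0, -6.9]
contact_force: [-0.4, -0.4, -0.3]
opening: 0.0001
```

step_arm --pt "0 0.0004 0 0" --pt "0 0.0003 0 0"

```text
t: 17.05
position: [0.4339, -0.0558, 0.0355]
orientation: [-90.0, -0.0, -6.9]
contact_force: [-0.1, -0.6, -0.6]
opening: 0.0002
```

step_arm --pt "0 0.0004 0 0" --pt "0 0.0003 0 0"

```text
t: 17.25
position: [0.4339, -0.0558, 0.0352]
orientation: [-90.0, -0.0, -6.9]
contact_force: [-3.6, 1.2, 11.3]
opening: 0.0
```

step_arm --pt "0 0 0 0" --pt "0 0 0 0" --pt "0 0 0 0"

```text
t: 17.55
position: [0.4339, -0.0558, 0.0352]
orientation: [-90.0, -0.0, -6.9]
contact_force: [-1.9, 0.4, 8.0]
opening: -0.0001
```

step_arm --pt "0 0 0 0" --pt "0 0 0 0" --pt "0 0 0 0" --pt "0 0 0 0" --pt "0 0 0 0"

```text
t: 18.05
position: [0.4339, -0.0558, 0.0352]
orientation: [-90.0, -0.0, -6.9]
contact_force: [-3.1, 0.0, 8.0]
opening: -0.0001
```

step_arm --pt "0 0 0 0" --pt "0 0 0 0" --pt "0 0 0 0" --pt "0 0 0 0"

```text
t: 18.45
position: [0.4339, -0.0558, 0.0352]
orientation: [-90.0, -0.0, -6.9]
contact_force: [-3.1, 0.1, 8.9]
opening: 0.0001
```

step_arm --pt "0 0.0001 0 0" --pt "0 0 0 0" --pt "0 0 0 0" --pt "0 0 0 0" --pt "0 0 0 0"

```text
t: 18.95
position: [0.4339, -0.0558, 0.0352]
orientation: [-90.0, -0.0, -6.9]
contact_force: [-2.8, 0.8, 9.4]
opening: 0.0003
```

step_arm --pt "0 0 0 0" --pt "0 0 0 0" --pt "0 0 0 0" --pt "0 0 0 0" --pt "0 0 0 0"

```text
t: 19.45
position: [0.4339, -0.0558, 0.0352]
orientation: [-90.0, -0.0, -6.9]
contact_force: [-3.0, 0.2, 10.2]
opening: -0.0001
```

step_arm --pt "0 -0.005 0 0" --pt "0 -0.02 0 0" --pt "0 -0.04 0 0" --pt "0 -0.04 0 0"

```text
t: 19.85
position: [0.4331, -0.0555, 0.1408]
orientation: [-90.0, 0.1, -6.9]
contact_force: [1.3, -0.1, 0.3]
opening: 0.0
```

step_arm --pt "0.006 0 0.04 0" --pt "0.006 0 0.04 0" --pt "0.006 0 0.04 0" --pt "0.007 0 0.04 0" --pt "0 0 0 0" --grip 0.06

```text
t: 20.35
position: [0.4788, 0.1039, 0.1399]
orientation: [-89.9, -0.1, -6.6]
contact_force: [-0.2, -0.0, 0.3]
opening: 0.0599
```

step_arm --pt "0 0.03 0 0" --pt "0 0.03 0 0" --pt "0 0.02 0 0" --pt "0 0 0 0"

```text
t: 20.75
position: [0.4755, 0.0996, 0.0576]
orientation: [-90.1, 0.3, -6.9]
contact_force: [-0.1, 0.2, 0.1]
opening: 0.0599
```

```bash
python3 - <<'E'
from h import *
s=snapshot('side');t=snapshot('top');o=ctrl.observe();print(o['position'],o['contact_force'],o['t'],o['opening'])
save('s15.png',s,(180,110,330,310),3);save('t15.png',t,(200,130,360,260),4)
P=o['position']+[0,0,.0365]
print((proj('side',P)-[180,110])*3,(proj('top',P)-[200,130])*4)
E
```

```text
[0.47778917 0.09976387 0.06015288] [0.27929642 0.23000781 1.14238394] 20.85 0.059440442483528415
[201.05544519 255.33018305] [195.19744095 250.91711057]
```

View pics/s15.png

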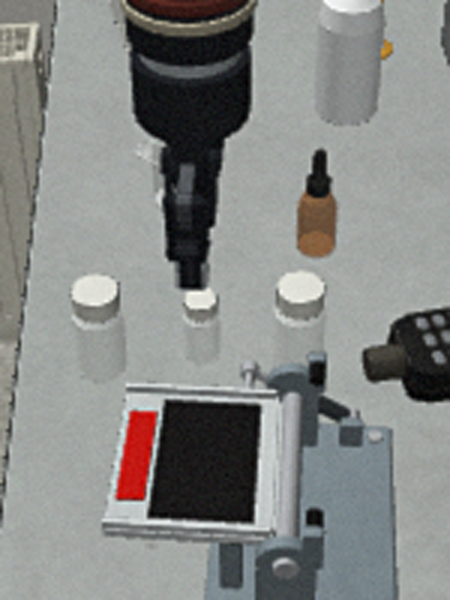

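View pics/t15.png

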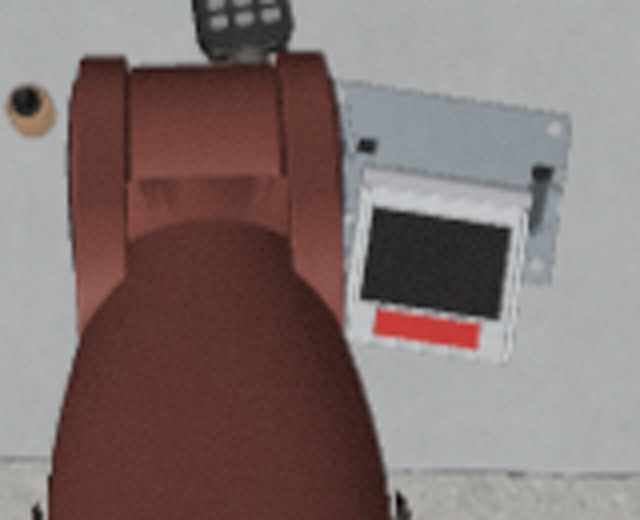

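step_arm --pt "0.003 0.02 0 0" --pt "0 0.02 0 0" --pt "0 0 0 0"

```text
t: 21.15
position: [0.4802, 0.0994, 0.0194]
orientation: [-90.0, 0.1, -6.9]
contact_force: [-0.7, 0.2, 0.3]
opening: 0.0601
```

step_arm --pt "0 0.02 0 0" --pt "0 0.018 0 0" --pt "0 0.009 0 0" --pt "0 0 0 0"

```text
t: 21.55
position: [0.4808, 0.0996, -0.027]
orientation: [-90.0, 0.0, -6.9]
contact_force: [-0.2, -0.9, 0.3]
opening: 0.0601
```

```bash
python3 - <<'E'
from h import *
s=snapshot('side');o=ctrl.observe();print(o['position'],o['contact_force'],o['t'],o['opening'])
save('s16.png',s,(190,160,310,280),5)
E
```

```text
[ 0.48118754  0.09970222 -0.02652798] [ 0.34429116 -0.74547291 -0.29936173] 21.6 0.060047934256647846
```

View pics/s16.png

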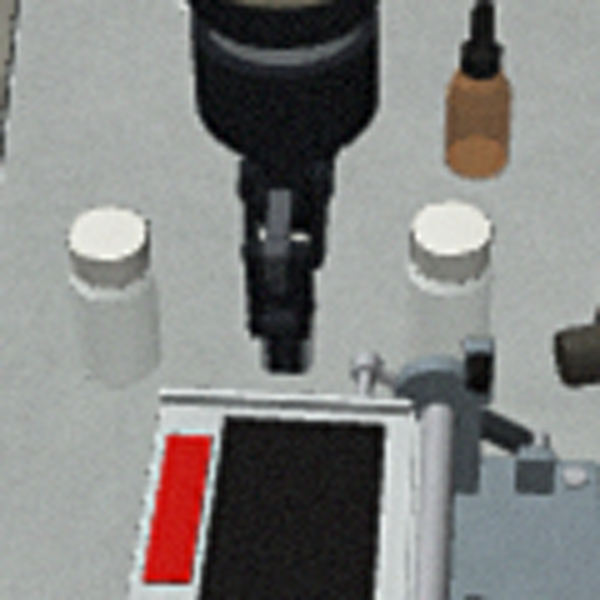

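step_arm --pt "0 0 0 0" --pt "0 0 0 0" --pt "0 0 0 0" --pt "0 0 0 0" --pt "0 0 0 0" --grip 0

```text
t: 22.1
position: [0.4816, 0.0998, -0.0263]
orientation: [-90.0, -0.1, -6.9]
contact_force: [-1.6, 0.8, 8.6]
opening: 0.0253
```

step_arm --pt "0 0 0 0" --pt "0 0 0 0" --pt "0 0 0 0" --pt "0 -0.004 0 0" --pt "0 -0.006 0 0"

```text
t: 22.6
position: [0.4806, 0.0997, -0.0169]
orientation: [-90.0, 0.0, -6.9]
contact_force: [-0.4, -0.4, 0.6]
opening: 0.0253
```

```bash
python3 - <<'E'
from h import *
s=snapshot('side');o=ctrl.observe();print(o['position'],o['contact_force'],o['t'],o['opening'])
save('s17.png',s,(190,160,310,280),5)
E
```

```text
[ 0.48133015  0.09977905 -0.01599541] [0.3640987  0.46883595 0.5352578 ] 22.65 0.02532135385966859
```

View pics/s17.png

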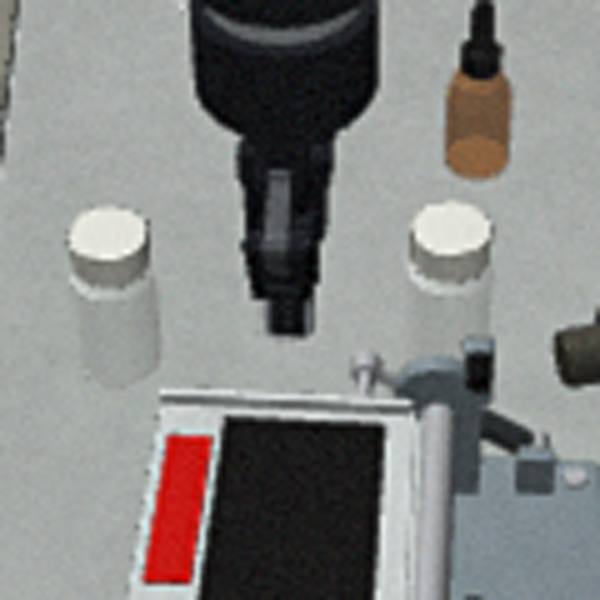

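step_arm --pt "0 -0.02 0 0" --pt "0 -0.03 0 0" --pt "0 -0.03 0 0" --pt "0 -0.025 0 0" --pt "0 0 0 0"

```text
t: 23.15
position: [0.4833, 0.0999, 0.0911]
orientation: [-89.9, -0.3, -6.9]
contact_force: [1.0, 0.9, -0.8]
opening: 0.0251
```

```bash
python3 - <<'E'
from h import *
s=snapshot('side');o=ctrl.observe();print(o['position'],o['contact_force'],o['t'],o['opening'])
save('s18.png',s,(190,110,310,230),5)
t=snapshot('top');save('t18.png',t,(270,150,350,230),7)
E
```

```text
[0.48217198 0.09980686 0.08930056] [ 0.40635893  0.89342339 -0.65861722] 23.2 0.024971301993916846
```

View pics/s18.png

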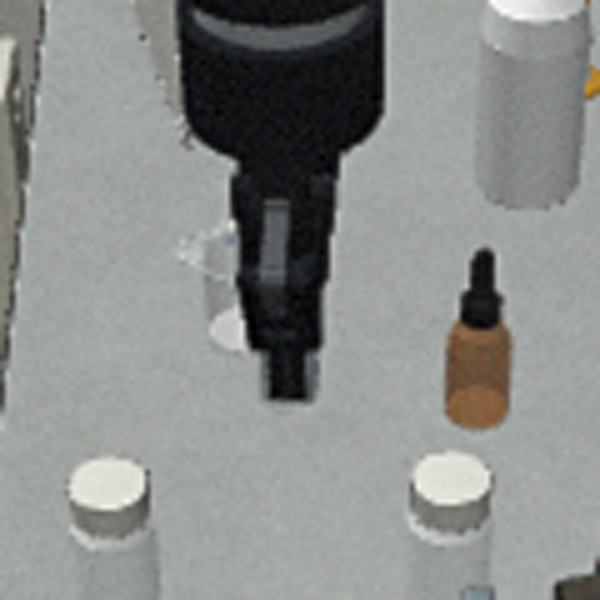

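View pics/t18.png

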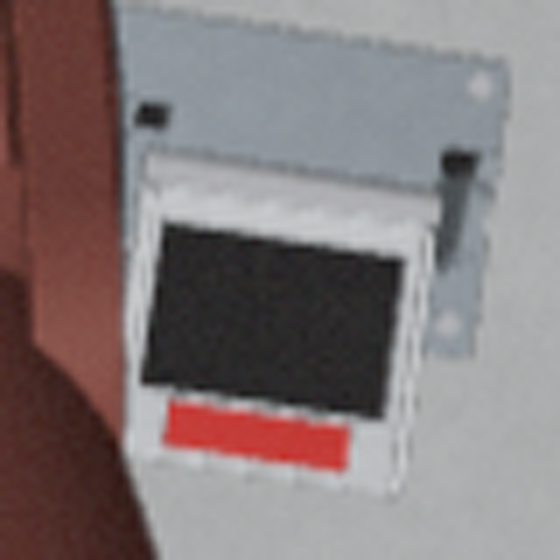

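```bash
python3 - <<'E'
from h import *
f=lambda x,y:[270+x/7,150+y/7]
m=onz('top',f(273.5,321),.07);p=onz('top',f(256,436),.072)
e=onz('top',f(264,473),.07)
d=np.array([np.cos(-.119),np.sin(-.119),0])
print(m,p,p+.041*d,e,e+.055*d)
g=lambda x,y:[180+x/3,110+y/3]
# side s15: mat corners
mm=np.mean([onz('side',g(*q),.07) for q in((163,400),(260,407),(252,522),(149,511))],0);pp=np.mean([onz('side',g(*q),.072) for q in((132,411),(157,411),(143,500),(117,500))],0)
print(mm,pp,pp+.041*d)
E
```

```text
[ 0.47572816 -0.06001517  0.07      ] [ 0.43207915 -0.05392913  0.072     ] [ 0.47278919 -0.05879662  0.072     ] [ 0.41829843 -0.05746484  0.07      ] [ 0.47290946 -0.0639944   0.07      ]
[ 0.47485444 -0.06023537  0.07      ] [ 0.43214078 -0.0566503   0.072     ] [ 0.47285082 -0.06151779  0.072     ]
```

step_arm --pt "0.003 0 -0.03 0" --pt "0.003 0 -0.035 0" --pt "0.003 0 -0.035 0" --pt "0.003 0 -0.035 0" --pt "0.002 0 -0.025 0"

```text
t: 23.75
position: [0.4745, -0.0625, 0.0865]
orientation: [-90.0, 0.1, -6.9]
contact_force: [-0.1, 0.8, 0.2]
opening: 0.0253
```

step_arm --pt "0 0.015 0 0" --pt "0 0.01 0 0" --pt "0 0 0 0" --pt "0 0 0 0"

```text
t: 24.15
position: [0.475, -0.0601, 0.0622]
orientation: [-90.0, 0.1, -6.8]
contact_force: [0.7, 0.1, 0.5]
opening: 0.0255
```

```bash
python3 - <<'E'
from h import *
s=snapshot('side');o=ctrl.observe();print(o['position'],o['contact_force'],o['t'],o['opening'])
save('s19.png',s,(190,160,310,280),5)
t=snapshot('top');save('t19.png',t,(240,130,360,230),6)
E
```

```text
[ 0.47544404 -0.06023858  0.06264412] [-0.68654123 -0.40556709 -0.86788013] 24.2 0.025486140272408312
```

View pics/s19.png

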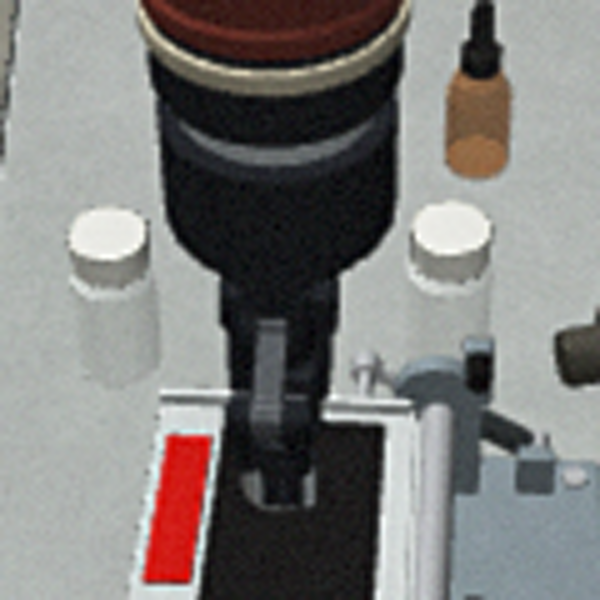

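View pics/t19.png

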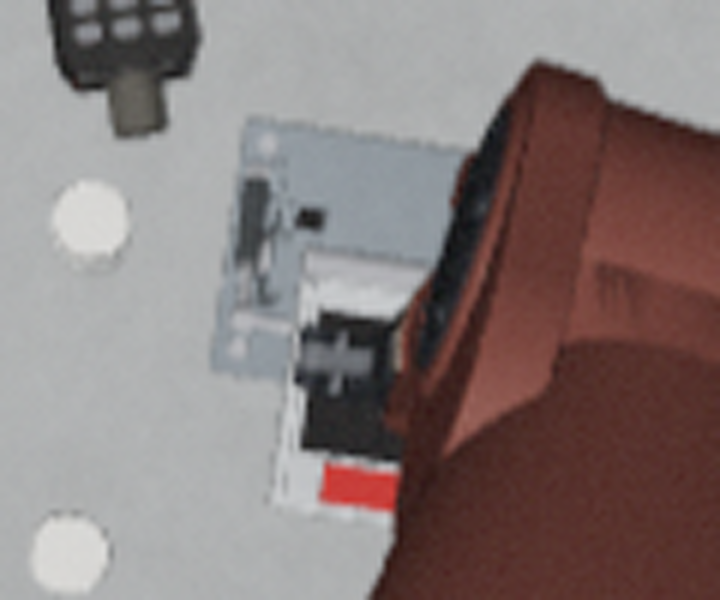

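step_arm --pt "0.002 0.006 0 0" --pt "0 0.005 0 0" --pt "0 0.003 0 0" --pt "0 0 0 0"

```text
t: 24.65
position: [0.4771, -0.0609, 0.0482]
orientation: [-90.0, 0.1, -6.9]
contact_force: [0.0, 0.2, -0.1]
opening: 0.025
```

```bash
python3 - <<'E'
from h import *
s=snapshot('side');o=ctrl.observe();print(o['position'],o['contact_force'],o['t'],o['opening'])
save('s20.png',s,(200,200,290,290),7)
print((proj('side',[.4725,-.0605,.07])-[200,200])*7)
E
```

```text
[ 0.4772839  -0.06095065  0.04844028] [-0.01423098 -0.04366696 -0.22633945] 24.7 0.0253213301283909
[331.98673247 438.65964051]
```

View pics/s20.png

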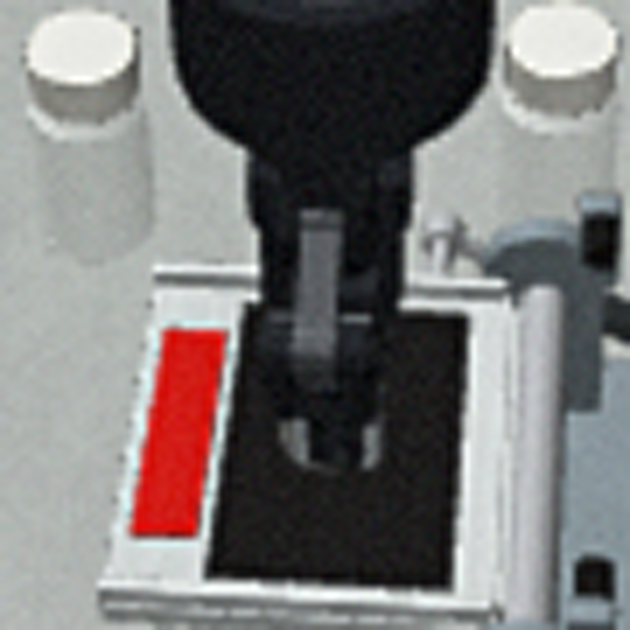

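step_arm --pt "0 0.001 0 0" --pt "0 0.001 0 0" --pt "0 0 0 0"

```text
t: 25.0
position: [0.4775, -0.0611, 0.0467]
orientation: [-90.0, 0.0, -6.9]
contact_force: [0.7, 0.3, -0.8]
opening: 0.0253
```

step_arm --pt "0 0.0005 0 0" --pt "0 0.0005 0 0" --pt "0 0 0 0"

```text
t: 25.3
position: [0.4775, -0.061, 0.0457]
orientation: [-90.0, 0.0, -6.9]
contact_force: [0.0, 0.0, -0.4]
opening: 0.0252
```

step_arm --pt "0 0.0005 0 0" --pt "0 0 0 0"

```text
t: 25.5
position: [0.4775, -0.061, 0.0452]
orientation: [-90.0, 0.0, -6.9]
contact_force: [0.4, -0.0, -1.1]
opening: 0.0251
```

step_arm --pt "0 0.0005 0 0" --pt "0 0.0005 0 0" --pt "0 0 0 0"

```text
t: 25.8
position: [0.4775, -0.061, 0.0441]
orientation: [-90.0, 0.0, -6.9]
contact_force: [0.5, -0.3, -0.7]
opening: 0.0248
```

step_arm --pt "0 0.0004 0 0" --pt "0 0 0 0"

```text
t: 26.0
position: [0.4775, -0.061, 0.0438]
orientation: [-90.0, 0.0, -6.9]
contact_force: [0.4, 0.8, 0.1]
opening: 0.0251
```

step_arm --pt "0 0.0004 0 0" --pt "0 0 0 0"

```text
t: 26.2
position: [0.4776, -0.0611, 0.0436]
orientation: [-90.0, -0.0, -6.9]
contact_force: [-1.4, 0.0, 5.0]
opening: 0.0253
```

step_arm --pt "0 0.0003 0 0" --pt "0 0 0 0"

```text
t: 26.4
position: [0.4776, -0.0611, 0.0436]
orientation: [-90.0, -0.0, -6.9]
contact_force: [-1.9, 1.3, 8.2]
opening: 0.0254
```

step_arm --pt "0 -0.0003 0 0" --pt "0 0 0 0"

```text
t: 26.6
position: [0.4776, -0.0611, 0.0436]
orientation: [-90.0, -0.0, -6.9]
contact_force: [-1.4, -0.4, 6.4]
opening: 0.0258
```

step_arm --pt "0 0 0 0" --pt "0 0 0 0" --pt "0 0 0 0" --pt "0 0 0 0" --grip 0.05

```text
t: 27.0
position: [0.4775, -0.061, 0.0433]
orientation: [-90.0, 0.0, -6.9]
contact_force: [-0.1, 0.2, 0.1]
opening: 0.0498
```

step_arm --pt "0 -0.005 0 0" --pt "0 -0.01 0 0" --pt "0 -0.02 0 0" --pt "0 -0.03 0 0" --pt "0 -0.03 0 0"

```text
t: 27.5
position: [0.4773, -0.061, 0.1401]
orientation: [-90.0, 0.0, -6.9]
contact_force: [0.4, -0.2, -0.3]
opening: 0.05
```

```bash
python3 - <<'E'
from h import *
s=snapshot('side');o=ctrl.observe();print(o['position'],o['contact_force'],o['t'],o['opening'])
save('s21.png',s,(200,150,290,290),4.2)
E
```

```text
[ 0.48006231 -0.06172418  0.14477213] [ 2.62120558 -0.0526957   5.19178581] 27.55 0.049920144124276436
```

View pics/s21.png

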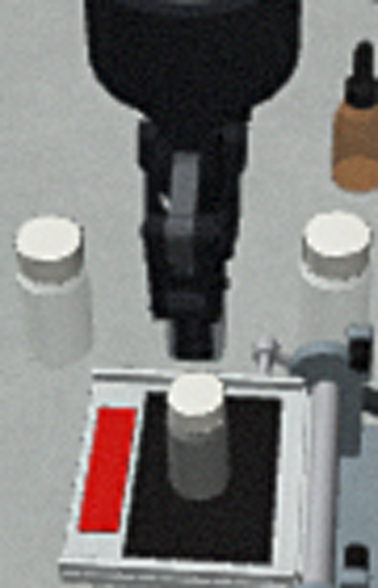

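Standing, and the fingers are above it. I'll move away a little more and check the position.

step_arm --pt "0 -0.03 0 0" --pt "0 -0.03 0 0" --pt "-0.03 0 0.04 0" --pt "-0.03 0 0.04 0" --pt "-0.03 0 0.04 0"

```text
t: 28.05
position: [0.4018, 0.0699, 0.1992]
orientation: [-90.0, -0.1, -6.9]
contact_force: [0.9, 0.8, 0.6]
opening: 0.0499
```

step_arm --pt "-0.03 0 0.04 0" --pt "-0.03 0 0.04 0" --pt "0 0 0 0" --pt "0 0 0 0" --pt "0 0 0 0"

```text
t: 28.55
position: [0.3532, 0.155, 0.1988]
orientation: [-90.0, -0.1, -6.9]
contact_force: [0.4, 0.1, 0.1]
opening: 0.0498
```

```bash
python3 - <<'E'
from h import *
np.set_printoptions(precision=4,suppress=True)
s=snapshot('side');t=snapshot('top');o=ctrl.observe();print(o['position'],o['contact_force'],o['t'])
save('s22.png',s,(190,140,350,300),3);save('t22.png',t,(160,120,360,260),3.5)
print((proj('side',[.4725,-.0605,.128])-[190,140])*3,(proj('top',[.4725,-.0605,.128])-[160,120])*3.5)
for n,z in(("vial",.07),("dropper_bottle",0),("beaker_small",0)):
  for c in('side','top'): print(n,c,[(onz(c,d['uv'],z)[:2],round(float(d['score']),2)) for d in place_of(c,n)])
E
```

```text
[0.3533 0.1545 0.1986] [ 0.8511 -0.5881 -0.182 ] 28.65
[170.0227 305.707 ] [533.1545 265.2417]
vial side [(array([0.5365, 0.0115]), 0.8), (array([0.4096, 0.0241]), 0.77), (array([ 0.4715, -0.0619]), 0.68)]
vial top [(array([0.4013, 0.0932]), 0.69), (array([0.5367, 0.0916]), 0.68), (array([ 0.4839, -0.0639]), 0.63), (array([0.4572, 0.2703]), 0.57)]
dropper_bottle side [(array([0.5725, 0.2146]), 0.54)]
dropper_bottle top [(array([0.5685, 0.2205]), 0.57)]
beaker_small side [(array([0.4536, 0.2869]), 0.77)]
beaker_small top [(array([0.4672, 0.2794]), 0.58)]
```

View pics/s22.png

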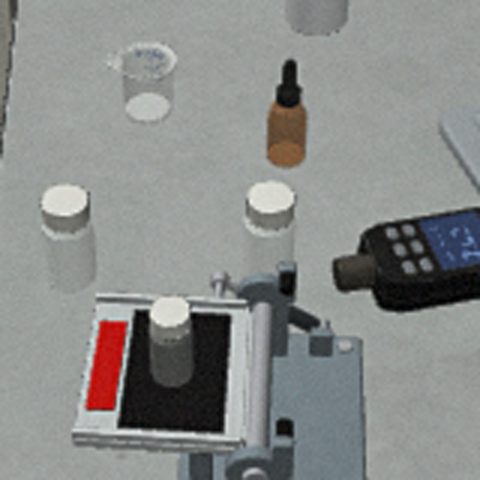

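View pics/t22.png

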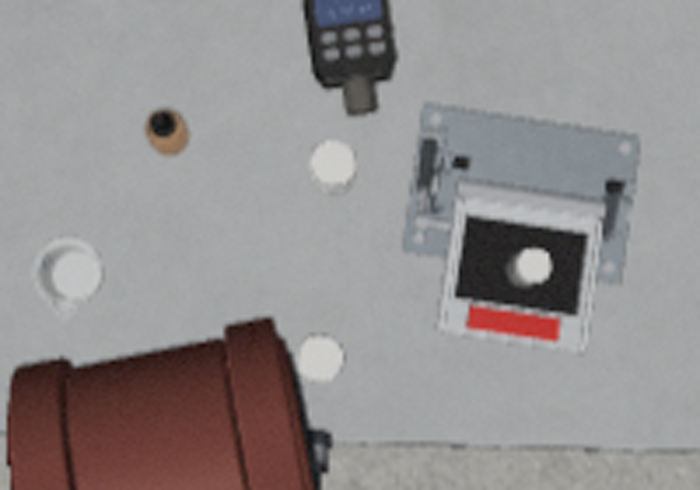

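```bash
python3 -c "
from rig import ctrl
print(ctrl.job_done())"
```

```text
the job is handed in; nothing more can be done
None
```

I did all three parts and handed the job in at about 28.7 s of the 72 s limit; the rig reports no verdict.

- **Step:** I pushed it from behind until it went over-centre. It snapped down onto its front stop with the fingers clear. The push force read 4.6–6.5 N at the end of each move call.
- **Press:** I found the red pad by slow touch, with its top about 72 mm above the bench. I then held it for about 2 s. The vertical force was 11.3 N at first contact, then 8–10 N. I saw nothing above 12 N, but force is only read at the end of each move call.
- **Vial:** I took the smallest of the three and set it down in the middle of the step, with a vertical force of up to about 8 N before release.

**Last checks:**
- In both pictures the vial stands upright. Its cap is within about 1 pixel (roughly 2 mm) of where a centred vial's cap should appear.
- The networks place the vial's foot at (0.472, -0.062) from the side camera and (0.484, -0.064) from the top camera. My estimate of the step's middle is (0.4725, -0.0605), so the worse reading is about 12 mm off, inside the 25 mm allowed.
- The dropper bottle and beaker showed no clear movement. The network readings scatter by up to about 10 mm.
- The gripper was well away from everything, reading about 0–1 N.

**Disagreement found:** the reported tool height read about 36 mm too low compared with the pictures. I confirmed this by touching the bare bench, which briefly reached 67 N vertically on the bench alone. The wrist limit is 120 N; the 40 N limit covers only the arm and gripper body, and I assumed the fingers do not count towards it. I corrected for the offset in all later heights.

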